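Check a filter holder's gasket seam with a reading lens

ROBOT

A 6-joint arm with a two-finger parallel gripper is mounted at the origin on the work surface. World frame = base frame: x ahead of the robot, y to its left, z up, the work surface at z = 0. Lengths are in m, angles in rad, forces in N, time in s.
With the tool pointing down it reaches from about 0.2 to 0.875 m from the base axis. Payload 3.4 kg.
Tool frame: the origin (TCP) lies between the finger pads; the fingertips stand 25 mm ahead of it and the grasp point (between the pads) lies 6 mm ahead of it (r.nose_length is the z of the fingertips in the tool frame, in m); z points along the fingers, x is the direction in which the jaws open and shut, and the axes are right-handed (so a half turn about z gives the same grasp; the last joint's range is limited). The gripper opens to 94 mm and grips with 3 to 60 N. Pads are 16 mm wide; open, the fingers measure 119 mm over their backs; the gripper's body (75 mm by 177 mm) begins 78 mm behind the grasp point.
Start: joints at [1.102, 0.276, 1.505, -0, 1.361, -0.121], TCP at [0.196, 0.541, 0.23] pointing down, gripper open.
Joint ranges: [-2.89, 2.89], [-0.75, 2.08], [0.22, 2.7], [-1.18, 4.32], [0.11, 2.71], [-2.7, 2.7]. Speed limits (rad/s): [2.57, 2.57, 3.14, 3.14, 3.14, 3.14].

INTERFACE

Orientations are given as a unit quaternion [w, x, y, z].
In Python, from plant import r, gripper_to, inverse_kinematics, vision, models, telemetry gives the robot as it stands. Calls block until the motion is done:
- r.move_to(position, orientation): joint-space move of the TCP to a pose.
- r.move_l(position, rot=None, vel=0.15, guard=None): straight line of the TCP; rot=None keeps the orientation; vel is the mean speed in m/s. With guard (N) it stops when the force on the tool has changed by that much, and returns True; else False.
- r.movej(angles): joint-space move.
- gripper_to(opening, f_grip=None): finger opening in m; f_grip is the grip in N (None keeps the last); returns when the fingers have stopped.
- r.hold(seconds).
- inverse_kinematics(position, orientation): joint angles nearest the present ones, or None.
- vision.snapshot(name): name is "scene" or "top"; returns the picture (420x560x3 uint8, red, green, blue); there is no depth.
- vision.get_calibration(name): a dict with "fx", "fy", "cx", "cy" (pixels), "D" ([k1, k2, p1, p2, k3] as OpenCV has them; the pictures are not rectified), "position" and "orientation" of the camera in the world. Camera axes: x right, y down, z forward; pixel columns grow to the right and rows downward; lengths in m; the calibration is good to about 2 mm. A picture is of the moment at which its call begins. get_calibration takes no time and is no camera call.
A pose or a line that the arm cannot do raises r.PlanningError and nothing moves.
- r.sign_off(): hands the job in, once; it reports no verdict.
Trained networks look in the newest picture that a camera, given by its name, has taken for a name from the list of things; names that differ only in an ending like _2 or _b are one class to them, and where a whole thing is asked for, a point or a joint stands for the part that bears it (a point fixed in the world has none). Each returns a list of dicts, best first, with "score" (0 to 1); they miss things now and then, are a little off and sometimes report something else, mostly with a low value. They report only what shows in the picture. A call takes as long as a camera call. They do not tell look-alikes from the thing itself.
- models.boxes_of(thing, camera): "at" ([x, y, z] in m, in world coordinates, good to about 4 mm: the middle of the surface that is visible of it).
- models.regions_of(thing, camera): "pixels" (420x560 bool, what is visible of it).
- models.mark_of(thing, camera): "at" ([x, y, z] in m, in world coordinates, good to about 4 mm: a listed point, or the origin of a listed thing).
Readings, each from a call of its own:
- telemetry.current_t(): time.
- telemetry.current_joints(): joint angles.
- telemetry.current_dq(): joint speeds.
- telemetry.current_joint_efforts(): joint torques, N m.
- telemetry.current_ee_pos(): TCP position.
- telemetry.current_tool_rot(): TCP orientation.
- telemetry.current_wrist_force(): force on the tool from outside, world axes, zero at the start.
- telemetry.current_torque(): the same for the moment, N m.
- telemetry.current_opening(): finger opening in m.
Only numpy, scipy, OpenCV 4.12 (cv2) and the standard library are available. Lean on these libraries where they do the work, as an engineer would, in place of code of your own. Each camera call takes 0.05 s, during which the arm holds its last target.

TASK

Take the reading lens by its handle from its rest and check the gasket seam on top of the clamped filter holder: hold the glass level, centred over the seam and at the height of the pointer on the height post, pause for a second over the seam's end away from the post, then follow the seam slowly and evenly, over four seconds or so, to the end at the post. Finish there still holding the lens in the gripper, motionless, level and at the pointer's height. Do not push against the holder, its post or pointer, and leave everything else where it stands.

Things in the scene. Friction and masses are not known exactly. Their poses are not given: they have to be found in the camera images.
- loupe_grip (a point): Centre of the reading lens's straight black handle (110 long, 16 wide, 18 high), half-way up, about at the centre of mass; whole lens about 110 g. x runs along the handle towards the glass, y across it, z up. It starts level on its rest, to be gripped from above across its width: 70 mm of it about this point is free beside, and free below down to 32 mm under its underside.
- loupe_lens (a point): Centre of the reading lens's round glass (steel rim 60 across, 10 thick), mid-thickness, 95 mm along +x from loupe_grip and at the same level; z is the normal of the glass (up).
- rest: Low grey rest under the lens, fixed: base 125 x 60 x 8, two uprights centred 44 mm either side of the middle along its x, carrying the handle's underside 40 above the table, with side lips 6 higher. Origin at table level under its middle, below loupe_grip at the start; x runs along the handle.
- holder: Clamped filter holder, fixed: two upright steel plates, together 44 thick, 150 long, top 65 above the table, with a dark 4 mm gasket between: the seam, straight along the middle of the top. Base 125 x 175. Origin at table level below the seam's middle; y along the seam, the post at its -y end; z up. Steel height post 10 thick, 168 high, 64 mm to the +x side (away from the robot), at y = -60 mm.
- seam_start (a point): Point on the seam's top edge where the check starts, 15 mm in from the end of the plates that is away from the post (beside a white stub of pipe).
- seam_end (a point): Point on the seam's top edge where the check ends, level with the height post; 120 mm from seam_start.
- focus_mark (a point): Tip, mid-thickness, of the flat steel pointer on the height post's collar. It points at the seam and ends 42 mm to the +x side of seam_end. Its height is the focal height: the middle of the glass goes there (45 to 90 mm above the seam's top, different each time). The collar is held by friction (8 N); do not push it.
- dish: Bystander, to be left alone: closed round dish, clear, 56 across, 16 high. Origin at its underside.
- vial: Bystander, to be left alone: small amber jar, 28 across, 50 high. Origin at its underside.
- beaker: Bystander, to be left alone: amber cup, 76 across, 100 high. Origin at its underside.
- oring: Bystander, to be left alone: black rubber ring, 52 across, 7 high. Origin at its underside.
- wrench: Bystander, to be left alone: steel wrench lying flat.
- bottle: Bystander, to be left alone: white bottle with cap, 60 across, 130 high. Origin at its underside.
- carton: Bystander, to be left alone: white carton 90 x 70 x 35 high. Origin at its underside.
Things that resemble listed ones, but are neither listed nor needed, are in the scene too. Leave any blue or red look-alike of the part that bears loupe_grip alone.

How it is judged:
By the outcome, as a careful person would: the job done as asked, in the order asked, and still so for the second after the job is handed in, while the arm keeps its last pose, push and grip.
It also fails if it takes over 54 s, if anything falls off the work surface, if the arm or the gripper's body presses on something with over 40 N, if the wrist force passes 120 N, or if a joint passes its speed limit or range.

## Working session

There is one attempt and no reset: what is moved stays moved. The work goes in short steps, each a Python script; the robot and the scene stay as the last script left them, time stands still between calls to the robot, and variables do not carry over. Pictures are saved under pics/ and viewed, and the job is handed in when it is done.

```bash
ls; mkdir -p pics
python3 - <<'E'
from plant import r, vision, telemetry
import cv2
for n in ("scene","top"):
    im=vision.snapshot(n); cv2.imwrite(f"pics/{n}0.png",im[:,:,::-1]); c=vision.get_calibration(n); print(n,c)
print(telemetry.current_t(), telemetry.current_tool_rot(), telemetry.current_opening())
E
```

```text
pics
scene {'fx': 413.38492670447295, 'fy': 413.38492670447295, 'cx': 283.58569781596424, 'cy': 216.90651895296466, 'D': array([-0.04665274,  0.        ,  0.        ,  0.        ,  0.        ]), 'position': array([1.25987097, 0.40415824, 0.65439668]), 'orientation': array([-0.23577652,  0.44646341,  0.76521762, -0.39940186])}
top {'fx': 483.4307113257264, 'fy': 483.4307113257264, 'cx': 285.37324227964916, 'cy': 216.90556248319604, 'D': array([0.04141177, 0.        , 0.        , 0.        , 0.        ]), 'position': array([3.73932845e-01, 7.15867602e-04, 1.43258870e+00]), 'orientation': array([-0.04723733,  0.71214264, -0.69935114,  0.0391086 ])}
0.1 [ 4.02458935e-04  8.18792739e-01  5.74088640e-01 -7.22307311e-04] 0.09422638473623413
```

View pics/scene0.png

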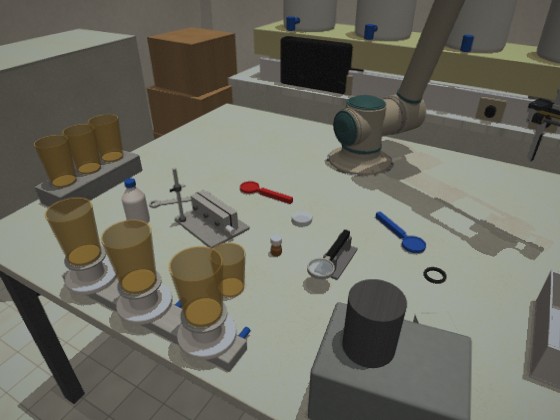

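View pics/top0.png

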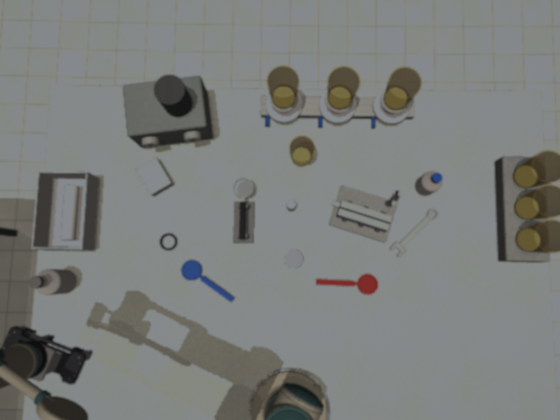

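Run:
```python
from plant import models
for n in ("scene","top"):
  for t in ("loupe_grip","loupe_lens","rest","holder","seam_start","seam_end","focus_mark"):
    print(n,t,[(round(d['score'],2),[round(float(v),4) for v in d['at']]) for d in models.mark_of(t,n)])
```

```text
scene loupe_grip [(0.7, [0.5336, 0.1427, 0.0523]), (0.66, [0.3659, -0.1242, 0.0065]), (0.64, [0.5304, 0.1424, 0.0004])]
scene loupe_lens [(0.93, [0.6269, 0.1442, 0.049]), (0.74, [0.3887, 0.2917, 0.0093]), (0.63, [0.3567, -0.2261, 0.0075])]
scene rest [(0.86, [0.5296, 0.1426, 0.0021]), (0.54, [0.6534, -0.3949, 0.0])]
scene holder [(0.84, [0.5493, -0.209, 0.002])]
scene seam_start [(0.86, [0.5711, -0.1482, 0.06]), (0.22, [0.5353, 0.1433, 0.0497])]
scene seam_end [(0.93, [0.534, -0.2662, 0.0647])]
scene focus_mark [(0.38, [0.5762, -0.2769, 0.1089])]
top loupe_grip [(0.97, [0.3355, 0.212, 0.0102]), (0.75, [0.3593, -0.1269, 0.0078]), (0.66, [0.5316, 0.1437, 0.0497])]
top loupe_lens [(0.98, [0.3855, 0.2976, 0.0057]), (0.82, [0.3547, -0.2234, 0.0131]), (0.62, [0.6276, 0.1394, 0.0512])]
top rest [(0.81, [0.5344, 0.1424, 0.0006])]
top holder [(0.7, [0.5496, -0.2071, 0.0024])]
top seam_start [(0.97, [0.5731, -0.1513, 0.0623])]
top seam_end [(0.95, [0.5319, -0.2653, 0.0637])]
top focus_mark [(0.63, [0.5747, -0.2753, 0.1111])]
```

The black-handled lens with the steel rim is at scene (338,250) and top (244,210). It lies on the grey rest and fits the description. The look-alikes are the blue one at top (205,278) and the red one at top (347,284). I'll confirm that in enlarged crops and refine the holder.

Run:
```python
import cv2,numpy as np
s=cv2.imread("pics/scene0.png");t=cv2.imread("pics/top0.png")
def c(im,x,y,w,h,k): return cv2.resize(im[y:y+h,x:x+w],None,fx=k,fy=k,interpolation=cv2.INTER_CUBIC)
cv2.imwrite("pics/c_s_hold.png",c(s,145,160,110,85,7))
cv2.imwrite("pics/c_t_hold.png",c(t,325,180,80,65,9))
a=c(s,295,222,70,65,6); b=c(t,222,172,45,75,5)
h=max(a.shape[0],b.shape[0]); f=np.zeros((h,a.shape[1]+b.shape[1],3),np.uint8); f[:a.shape[0],:a.shape[1]]=a; f[:b.shape[0],a.shape[1]:]=b
cv2.imwrite("pics/c_lens.png",f)
```

```text
(no output)
```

View pics/c_s_hold.png

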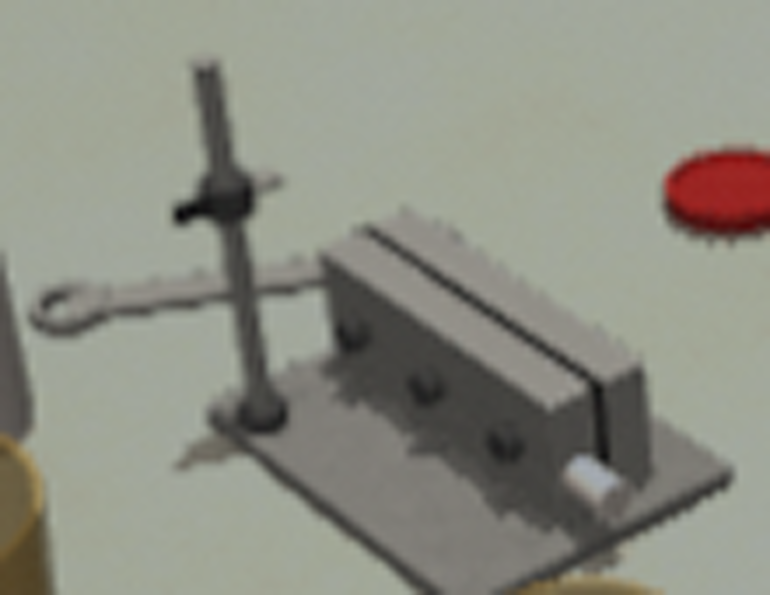

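View pics/c_t_hold.png

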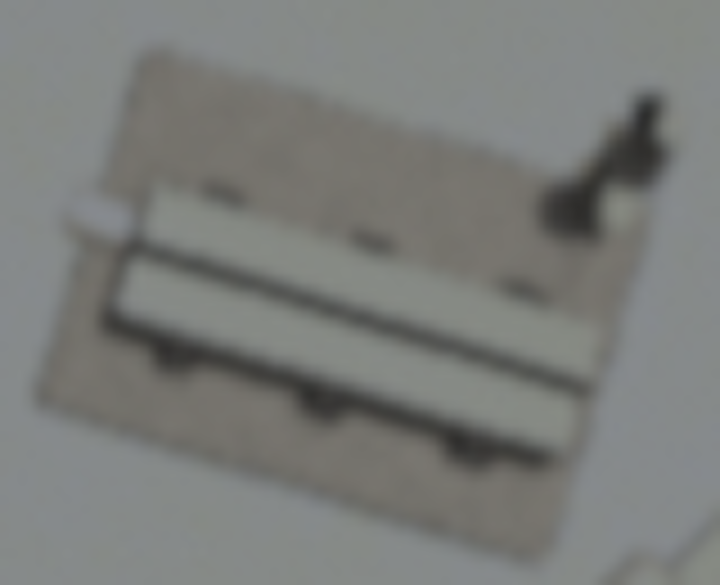

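View pics/c_lens.png

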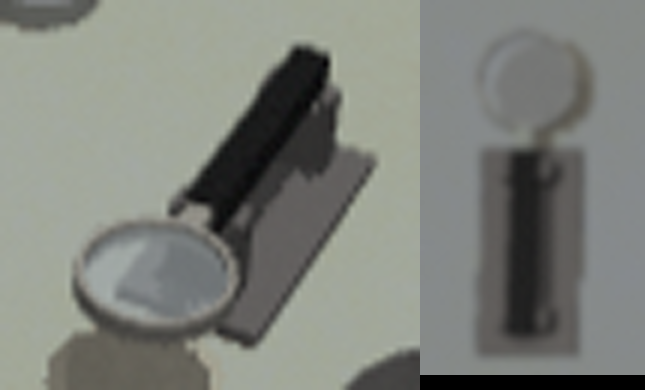

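The crops confirm it: black handle, steel rim and clear glass, on the grey rest. In the scene crop the pointer tip is at about px (185,185.5) and the seam ends at about (197.6,193) and (230.4,214.7). Next I fit the holder pose and pointer height to these pixels.

```bash
cat > geo.py <<'E'
import numpy as np,cv2
from scipy.spatial.transform import Rotation as R
from plant import vision
C={n:vision.get_calibration(n) for n in("scene","top")}
def proj(n,P):
    c=C[n];Rm=R.from_quat(np.roll(c['orientation'],-1)).as_matrix().T
    K=np.array([[c['fx'],0,c['cx']],[0,c['fy'],c['cy']],[0,0,1]])
    return cv2.projectPoints(np.atleast_2d(P).astype(float),cv2.Rodrigues(Rm)[0],-Rm@c['position'],K,c['D'])[0][:,0]
def ray(n,p):
    c=C[n];Rm=R.from_quat(np.roll(c['orientation'],-1)).as_matrix()
    K=np.array([[c['fx'],0,c['cx']],[0,c['fy'],c['cy']],[0,0,1]])
    u=cv2.undistortPoints(np.array([[p]],float),K,c['D'])[0,0]
    return c['position'],Rm@np.array([u[0],u[1],1])
def atz(n,p,z):
    o,d=ray(n,p);return o+d*(z-o[2])/d[2]
def cp(u,v,x0,y0,k): return (x0+(u+.5)/k-.5,y0+(v+.5)/k-.5)
E
python3 - <<'E'
from geo import *
from scipy.optimize import least_squares
S=lambda u,v:cp(u,v,145,160,7); T=lambda u,v:cp(u,v,325,180,9)
np.set_printoptions(precision=4,suppress=True)
for n,f,a,b in(("scene",S,(598,383),(368,231)),("top",T,(140,246),(588,387))):
    A=atz(n,f(*a),.065);B=atz(n,f(*b),.065); print(n,A,B,np.linalg.norm(A-B),(A+B)/2,np.degrees(np.arctan2(-(A-B)[0],(A-B)[1])))
obs=[("scene",S(598,383),(0,.075,.065)),("scene",S(368,231),(0,-.075,.065)),("top",T(140,246),(0,.075,.065)),("top",T(588,387),(0,-.075,.065)),
("scene",S(206,64),(.064,-.06,.168)),("scene",S(262,418),(.064,-.06,.006)),("scene",S(282,180),(.042,-.06,None)),
("scene",S(640,367),(-.022,.075,.065)),("scene",S(550,405),(.022,.075,.065)),("scene",S(322,255),(.022,-.075,.065))]
def W(p,q):
    x,y,th,h=p; X,Y,Z=q; Z=h if Z is None else Z
    return (x+X*np.cos(th)-Y*np.sin(th),y+X*np.sin(th)+Y*np.cos(th),Z)
def f(p): return np.concatenate([proj(n,W(p,q))[0]-o for n,o,q in obs])
s=least_squares(f,[.55,-.208,-.33,.11]);print(s.x,np.degrees(s.x[2]));print(s.fun.reshape(-1,2))
p=s.x
for q in((0,.06,.065),(0,-.06,.065),(.042,-.06,None),(.064,-.06,.168),(.064,-.06,0)): print(W(p,q),*proj("scene",W(p,q)),*proj("top",W(p,q)))
E
```

```text
scene [ 0.5746 -0.1336  0.065 ] [ 0.533  -0.2731  0.065 ] 0.14561163746148253 [ 0.5538 -0.2034  0.065 ] -16.594213822879524
top [ 0.5732 -0.1375  0.065 ] [ 0.5308 -0.2785  0.065 ] 0.14717866798523352 [ 0.552 -0.208  0.065] -16.77060414696038
[ 0.5524 -0.2056 -0.3051  0.1083] -17.478126512675562
[[-0.215   0.0153]
 [-0.4004 -0.8899]
 [-1.2326 -0.6036]
 [-0.4811  0.3086]
 [-0.2474 -0.9738]
 [ 0.4262  1.3991]
 [-0.4163  0.0629]
 [ 0.689  -1.0045]
 [-0.4234  0.2562]
 [-0.6704 -1.4537]]
(np.float64(0.5704194256566346), np.float64(-0.14833641240714585), 0.065) [226.2202 211.8621] [343.8985 207.9336]
(np.float64(0.534378423763038), np.float64(-0.2627962140079951), 0.065) [199.8022 193.7774] [384.32   221.1961]
(np.float64(0.5744393543233353), np.float64(-0.2754105646707539), np.float64(0.10831856537139929)) [184.4408 185.3486] [391.8709 205.06  ]
(np.float64(0.595423651283491), np.float64(-0.2820180816845799), 0.168) [173.7526 167.7404] [399.0559 193.9211]
(np.float64(0.595423651283491), np.float64(-0.2820180816845799), 0) [182.7233 222.4808] [386.4703 203.4511]
```

Run:
```python
from geo import *
from plant import models,telemetry
np.set_printoptions(precision=4,suppress=True)
T=lambda u,v:cp(u,v,222,172,5); S=lambda u,v:cp(u,v,295,222,6)
g=atz("top",T(110,85),.054);a=atz("top",T(104,152),.058);b=atz("top",T(99,333),.058);print("top glass",g,a,b,(a+b)/2,np.linalg.norm(a-b))
print("scene glass",atz("scene",S(157,275),.054))
for n in("scene","top"):
  for t in("loupe_grip","loupe_lens","seam_start","seam_end","focus_mark","holder","vial","beaker"):
    L=[]
    for k in range(4):
      if k: vision.snapshot(n)
      else: vision.snapshot(n)
      d=models.mark_of(t,n)
      for e in d:
        p=np.array(e['at'])
        if t.startswith("loupe") and (p[2]<.035 or p[0]<.5): continue
        L.append(p);break
    if L: print(n,t,len(L),np.mean(L,0),np.std(L,0))
print(telemetry.current_t())
```

```text
top glass [0.6235 0.1407 0.054 ] [0.5836 0.1426 0.058 ] [0.4792 0.1423 0.058 ] [0.5314 0.1425 0.058 ] 0.10439276093070261
scene glass [0.6316 0.1463 0.054 ]
scene loupe_grip 4 [0.5453 0.0685 0.0532] [0.0145 0.126  0.0053]
scene loupe_lens 4 [0.6289 0.1449 0.0503] [0.001  0.0021 0.0011]
scene seam_start 4 [ 0.5711 -0.1475  0.0622] [0.0016 0.0014 0.0014]
scene seam_end 4 [ 0.5344 -0.2614  0.0645] [0.0007 0.0012 0.0008]
scene focus_mark 4 [ 0.5881 -0.1694  0.0948] [0.0243 0.1822 0.0268]
scene holder 4 [ 0.5491 -0.2049  0.0002] [0.0026 0.002  0.0014]
scene vial 4 [ 0.5839  0.0029 -0.001 ] [0.0013 0.0008 0.001 ]
scene beaker 4 [ 0.7355 -0.0203 -0.0012] [0.0015 0.0012 0.0007]
top loupe_grip 4 [0.5327 0.1416 0.049 ] [0.0009 0.002  0.0021]
top loupe_lens 4 [0.6286 0.141  0.0494] [0.0011 0.0008 0.0013]
top seam_start 4 [ 0.5719 -0.1498  0.0635] [0.0014 0.0006 0.0015]
top seam_end 4 [ 0.5318 -0.2644  0.0634] [0.0005 0.0009 0.0017]
top focus_mark 4 [ 0.5635 -0.2726  0.0982] [0.0187 0.0053 0.0198]
top holder 4 [ 0.5509 -0.2049  0.0029] [0.001  0.0016 0.0013]
top vial 4 [0.5842 0.0003 0.0009] [0.0009 0.0009 0.0007]
top beaker 4 [ 0.7358 -0.027  -0.001 ] [0.0009 0.0007 0.0016]
7.2
```

```bash
cat >> geo.py <<'E'
def q(phi):
    x=[-np.sin(phi),np.cos(phi),0];y=[np.cos(phi),np.sin(phi),0];z=[0,0,-1]
    return np.roll(R.from_matrix(np.array([x,y,z]).T).as_quat(),1)
E
python3 - <<'E'
from geo import *
from plant import r,gripper_to,telemetry as t,inverse_kinematics
np.set_printoptions(precision=4,suppress=True)
for p,f in(((.532,.142,.055),0),((.482,-.12,.115),-np.radians(18)),((.443,-.234,.115),-np.radians(18))): print(inverse_kinematics(p,q(f)))
r.move_to([.532,.142,.14],q(0)); print(t.current_t(),t.current_wrist_force())
gripper_to(.06)
print(r.move_l([.532,.142,.055],vel=.08,guard=8),t.current_t(),t.current_ee_pos(),t.current_wrist_force())
cv2.imwrite("pics/s1.png",vision.snapshot("scene")[200:300,270:400,::-1].repeat(5,0).repeat(5,1))
E
```

```text
[ 0.1345  0.395   1.8083 -0.      0.9382 -1.4363]
[-0.3842  0.2562  1.8465 -0.      1.0389 -1.6408]
[-0.6249  0.262   1.8378 -0.      1.0418 -1.8816]
9.1167 [-0.1877  0.0319 -0.0397]
False 11.0333 [0.5325 0.1421 0.0555] [-0.1088  0.4146 -0.0856]
```

View pics/s1.png

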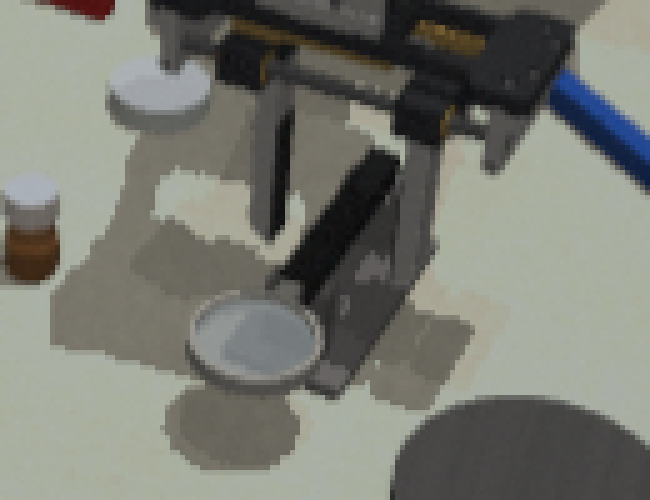

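The fingers stand either side of the black handle, around crop (330,220), with clearance on both sides. Now I close and lift.

Run:
```python
from geo import *
from plant import r,gripper_to,telemetry as t
np.set_printoptions(precision=4,suppress=True)
gripper_to(.012,f_grip=30); print(t.current_opening(),t.current_wrist_force(),t.current_torque(),t.current_t())
r.move_l([.532,.142,.085],vel=.06); r.move_l([.532,.142,.20],vel=.2)
r.hold(.2);print(t.current_opening(),t.current_wrist_force(),t.current_torque(),t.current_t())
s=vision.snapshot("scene");T=vision.snapshot("top")
cv2.imwrite("pics/s2.png",s[150:300,250:410,::-1].repeat(4,0).repeat(4,1))
cv2.imwrite("pics/t2.png",T[150:260,200:300,::-1].repeat(5,0).repeat(5,1))
```

```text
0.015606652991149038 [-0.4364  0.4094 -0.4907] [ 0.0958  0.0065 -0.0178] 11.8333
0.015745625503556907 [-0.045   0.1633 -1.4087] [-0.0108  0.04   -0.0135] 13.4083
```

View pics/s2.png

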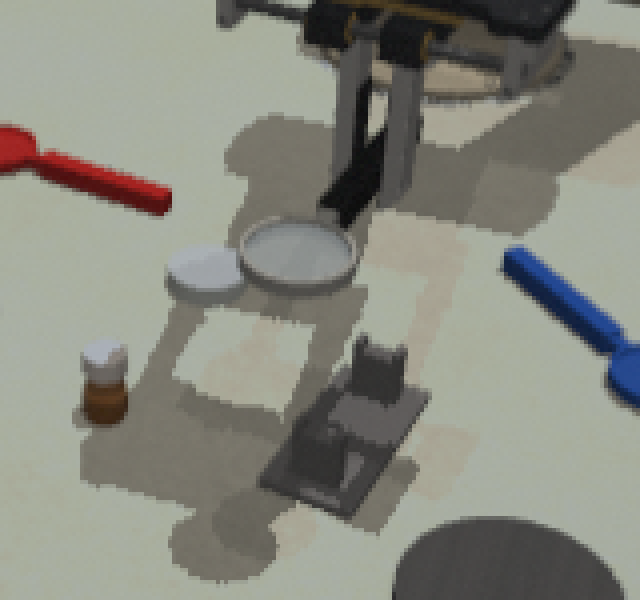

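View pics/t2.png

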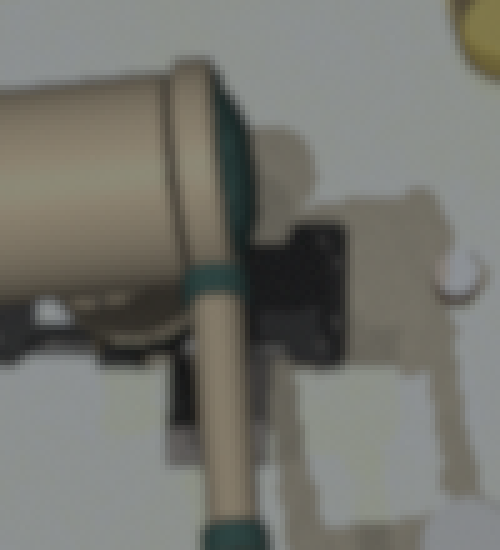

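Run:
```python
from geo import *
from plant import telemetry as t,models
np.set_printoptions(precision=4,suppress=True)
print(t.current_ee_pos(),t.current_tool_rot())
e=t.current_ee_pos();c=np.array([e[0]+.095,e[1],e[2]-.006])
print(proj("scene",c), "meas",(250+298/4-.4,150+253/4-.4)); print(atz("scene",(250+298/4-.4,150+253/4-.4),c[2]))
a=np.linspace(0,2*np.pi,60)
P=proj("scene",np.c_[c[0]+.03*np.cos(a),c[1]+.03*np.sin(a),0*a+c[2]+.005]);print("top rim bbox",P.min(0),P.max(0), "in crop",(P.min(0)-[250,150])*4,(P.max(0)-[250,150])*4)
print(c,[(d['score'],d['at']) for d in models.mark_of("loupe_lens","scene")])
```

```text
[0.5315 0.1419 0.1989] [-0.0007  0.7071  0.7071 -0.0009]
[[323.7452 212.7565]] meas (324.1, 212.85)
[0.6264 0.1427 0.1929]
top rim bbox [308.7763 202.4941] [339.0639 219.3608] in crop [235.1051 209.9762] [356.2556 277.4431]
[0.6265 0.1419 0.1929] [(0.81, [0.6298, 0.1424, 0.1928]), (0.65, [0.357, -0.226, 0.0075]), (0.63, [0.3888, 0.2922, 0.0078])]
```

```bash
cat >> geo.py <<'E'
START=np.array([.571,-.1487]);END=np.array([.5336,-.2629]);PHI=np.arctan2(-(START-END)[0],(START-END)[1])
U=np.array([np.cos(PHI),np.sin(PHI)])
def tcp(g,z): return [*(g-.0955*U),z+.006]
E
python3 - <<'E'
from geo import *
from plant import r,telemetry as t
np.set_printoptions(precision=4,suppress=True)
print(np.degrees(PHI))
r.move_to(tcp(START,.195),q(PHI)); print(t.current_t())
r.move_l(tcp(START,.110),vel=.08); r.hold(.2)
e=t.current_ee_pos();Rm=R.from_quat(np.roll(t.current_tool_rot(),-1)).as_matrix();print(e,e-tcp(START,.110));print(Rm)
g=e+.0955*Rm[:,1]+.006*Rm[:,2];print("glass model",g,proj("scene",g),proj("top",g),t.current_t(),t.current_opening())
s=vision.snapshot("scene");T=vision.snapshot("top");cv2.imwrite("pics/s3f.png",s[:,:,::-1]);cv2.imwrite("pics/t3f.png",T[:,:,::-1])
cv2.imwrite("pics/s3.png",cv2.resize(s[155:240,155:255,::-1],None,fx=7,fy=7,interpolation=cv2.INTER_CUBIC))
cv2.imwrite("pics/t3.png",cv2.resize(T[170:260,310:410,::-1],None,fx=6,fy=6,interpolation=cv2.INTER_CUBIC))
E
```

```text
-18.133394873053724
14.5917
[ 0.4805 -0.1191  0.1164] [ 0.0003 -0.0001  0.0004]
[[ 0.3113  0.9503  0.0009]
 [ 0.9503 -0.3113 -0.0003]
 [-0.      0.001  -1.    ]]
glass model [ 0.5713 -0.1488  0.1105] [[224.4935 196.7812]] [[345.8924 205.3162]] 16.0083 0.016021606589545677
```

View pics/s3.png

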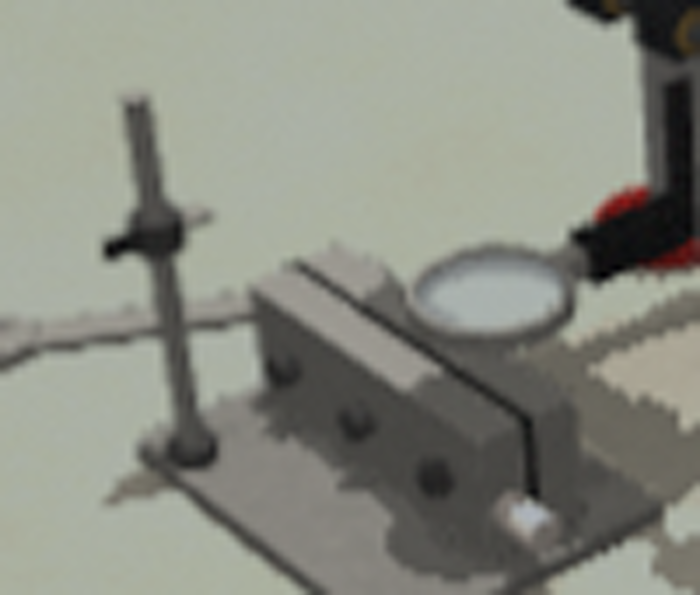

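View pics/t3.png

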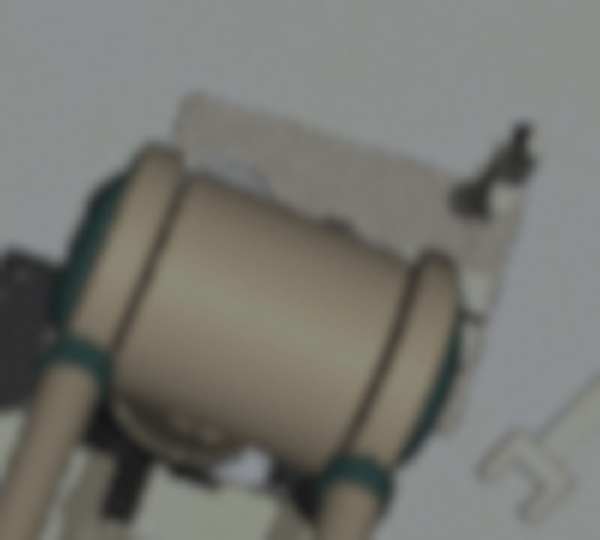

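Run:
```python
from geo import *
im=cv2.imread("pics/s3f.png");k=10;x0,y0=170,160
c=cv2.resize(im[y0:y0+60,x0:x0+80],None,fx=k,fy=k,interpolation=cv2.INTER_CUBIC)
D=lambda p:tuple(int(round(v)) for v in ((np.array(p)-[x0,y0]+.5)*k-.5))
g=np.array([.5713,-.1488,.1105]);a=np.linspace(0,2*np.pi,200)
for z in(.005,-.005):
    for u in proj("scene",np.c_[g[0]+.03*np.cos(a),g[1]+.03*np.sin(a),0*a+g[2]+z]): cv2.circle(c,D(u),0,(0,0,255),-1)
for h in(.105,.110,.115):
    u=proj("scene",[*(END+.042*U),h])[0];print(h,u);cv2.circle(c,D(u),2,(255,0,0),-1)
for s in(-.075,.075):
    m=(START+END)/2+s*(START-END)/.1202; cv2.circle(c,D(proj("scene",[*m,.065])[0]),3,(0,255,0),-1)
for z in(0,.168): cv2.circle(c,D(proj("scene",[*(END+.064*U),z])[0]),3,(0,255,255),-1)
cv2.imwrite("pics/ov3.png",c)
```

```text
0.105 [184.67476618 186.23612556]
0.11 [184.42496605 184.5810748 ]
0.115 [184.17401547 182.91742528]
```

View pics/ov3.png

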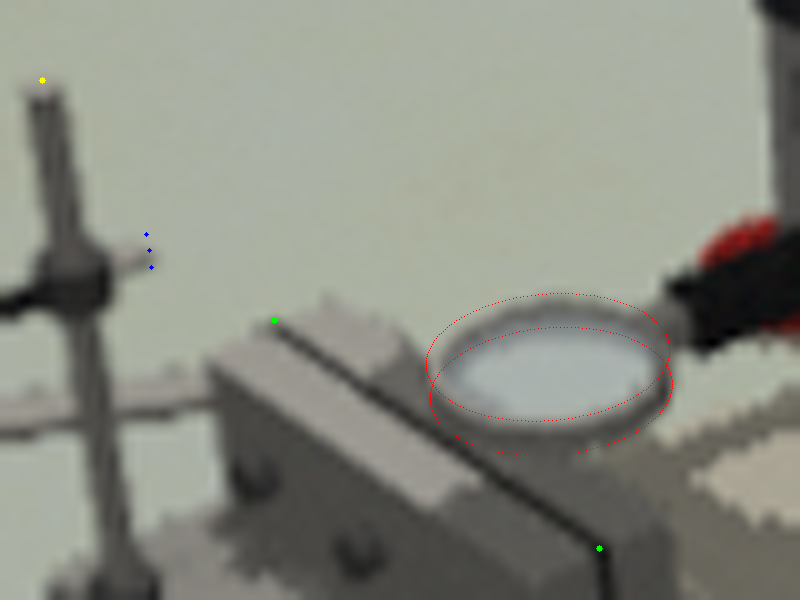

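Run:
```python
from geo import *
from plant import models,telemetry as t
np.set_printoptions(precision=4,suppress=True)
for n,N in(("scene",14),("top",8)):
  L=[];G=[]
  for k in range(N):
    vision.snapshot(n)
    for e in models.mark_of("focus_mark",n):
      p=np.array(e['at'])
      if np.linalg.norm(p[:2]-[.574,-.275])<.02: L.append(p);break
    if n=="scene" and k<6:
      for e in models.mark_of("loupe_lens",n):
        p=np.array(e['at'])
        if p[2]>.08: G.append(p);break
  for X in(L,G):
    if X: print(n,len(X),np.median(X,0),np.mean(X,0),np.std(X,0))
print(t.current_t())
```

```text
scene 14 [ 0.5745 -0.2749  0.1114] [ 0.5747 -0.2751  0.1109] [0.0012 0.0014 0.0015]
scene 6 [ 0.5723 -0.1463  0.1101] [ 0.5721 -0.1459  0.11  ] [0.0006 0.0007 0.0024]
top 8 [ 0.5741 -0.2753  0.1101] [ 0.5742 -0.2754  0.11  ] [0.0008 0.001  0.001 ]
18.6083
```

Run:
```python
from geo import *
from plant import r,telemetry as t
np.set_printoptions(precision=4,suppress=True)
H=.1093
def glass():
    e=t.current_ee_pos();Rm=R.from_quat(np.roll(t.current_tool_rot(),-1)).as_matrix();return e+.0955*Rm[:,1]+.006*Rm[:,2]
r.move_l(tcp(START,H),vel=.01); r.hold(1.4); print(glass(),t.current_t())
print(r.move_l(tcp(END,H),vel=.029),t.current_t()); r.hold(.3)
g=glass();print(g,t.current_t(),t.current_wrist_force(),t.current_opening(),abs(t.current_dq()).max())
s=vision.snapshot("scene");T=vision.snapshot("top");cv2.imwrite("pics/s4f.png",s[:,:,::-1]);cv2.imwrite("pics/t4f.png",T[:,:,::-1])
k=10;x0,y0=165,160
c=cv2.resize(s[y0:y0+60,x0:x0+80,::-1],None,fx=k,fy=k,interpolation=cv2.INTER_CUBIC)
cv2.imwrite("pics/s4.png",c)
```

```text
[ 0.571  -0.1487  0.1093] 20.2583
False 24.55
[ 0.5336 -0.2629  0.1093] 24.85 [-0.3841 -0.2648 -0.4453] 0.015804019223910365 0.0014738532776643854
```

View pics/s4.png

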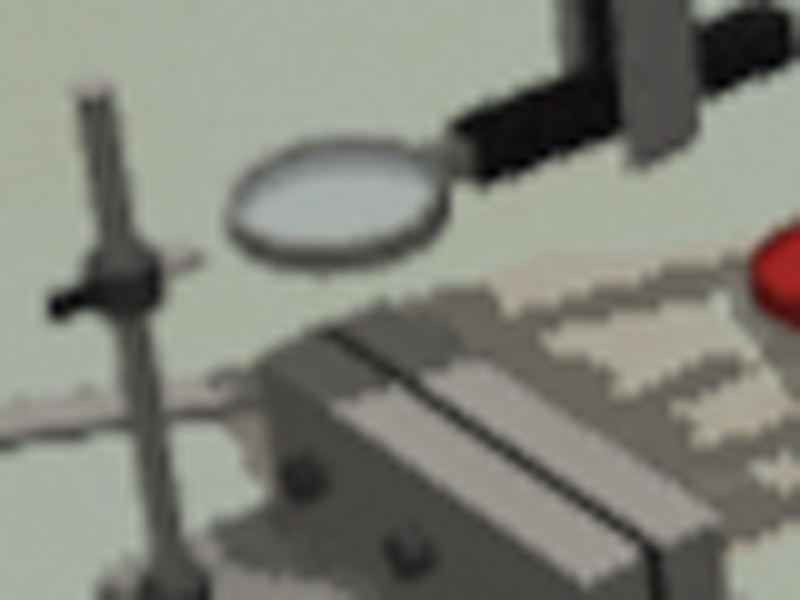

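View pics/t4f.png

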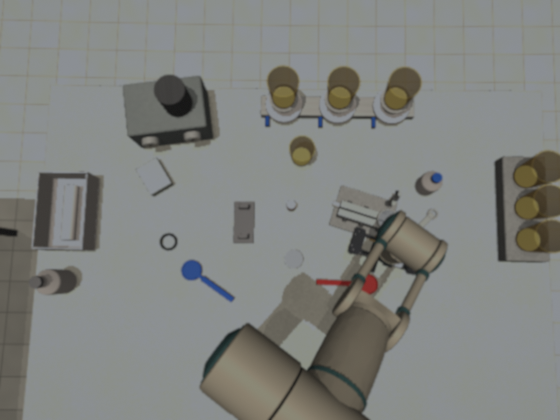

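Run:
```python
from geo import *
g=np.array([.5336,-.2629,.1093]);D=lambda p:((p-[165,160]+.5)*10-.5)
print("glass",D(proj("scene",g)));
for h in(.1043,.1093,.1143): print(h,D(proj("scene",[*(END+.042*U),h])))
a=np.linspace(0,2*np.pi,200)
for z in(.005,-.005):
  P=D(proj("scene",np.c_[g[0]+.03*np.cos(a),g[1]+.03*np.sin(a),0*a+g[2]+z]));print(P.min(0),P.max(0))
```

```text
glass [[335.79985211 198.99378481]]
0.1043 [[201.59646765 269.17149843]]
0.1093 [[199.10007179 252.63298206]]
0.1143 [[196.59218055 236.00856068]]
[219.22542619 128.30257079] [447.46970634 239.36030912]
[224.02401785 160.59821736] [451.07874994 272.56572033]
```

The glass and pointer agree in height to about 1 mm: the measured rim centre is (338,202) and the tip (200,258) in the 10x crop, against a predicted offset that gives 0.108 to 0.109 m. The rim is clear of the pointer and everything else is in place, so I hand in.

Run:
```python
from plant import r,telemetry as t
r.hold(.3);print(t.current_t(),t.current_opening(),t.current_ee_pos());r.sign_off()
```

```text
25.25 0.01593442360943133 [ 0.44285513 -0.23319189  0.11529776]
the job is handed in; nothing more can be done
```

The lens check is done and handed in at 25.3 s. I took the black-handled lens from its rest and held it level over the seam's far end for about 4 s, height adjustment included. It then followed the seam in about 4.3 s to the post end and stopped there, still gripped.

**Last checks:**
- **Position:** the glass centre, worked out from the arm's pose, is at (0.534, -0.263, 0.109), which is my estimate of the seam's end. I did not measure its centring over the seam directly at the finish.
- **Contact and motion:** the wrist force stayed below 1 N and joint speeds were about zero. The final scene picture shows the rim clear of the pointer.
- **Bystanders:** nothing else looks moved in the final pictures. The arm hides part of the top view.

**Disagreement:** the pointer height came out as 0.108 m from my pixel measurements and 0.110 to 0.111 m from the networks. I used 0.109 m. In the final picture the glass and pointer agree to about 1 mm.

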